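# Put the hex socket case away in the drop-front tool chest

## Task

Pull the tool chest's drop-front door all the way down and set the black hex socket case on it, orange handle towards you, without dropping it. Let go of it there, then get behind it and slide it straight in under the roof until it stops at the back, and push the door back up fully shut. Leave the funnel, the tail light lens and the exhaust clamp where they are.

Things in the scene. Friction and masses are not known exactly. Their poses are not given: they have to be found in the camera images.
- chest: Fixed blue steel tool chest, 186 deep (x) x 260 wide (y) x 186 mm high, clear top panel. Origin: centre of its underside; x points from the door side (facing the robot) to the back. Compartment behind the door: 178 deep, 248 wide, 120 mm high, floor 60 mm and roof underside 180 mm above the bench, roof edge 12 mm behind the door. A dark stop 45 mm high crosses the back, open above.
- mouth (a point): Middle of the front edge of the compartment's floor, on the door's hinge axis (93 mm in front of the chest's origin, 60 mm above the bench). Axes as the chest's: x into the chest, y along the hinge, z up. The back stop's face is at x = 178 mm here.
- drop_door (a joint): Angle of the red bottom-hinged door: 0 = shut and upright, 1.57 = fully down, level with the compartment's floor (end stop). It starts shut or a little ajar. The hinge is stiff: the door stays at whatever angle it is left, and takes about 3 to 6 N at the bar to move.
- door_bar (a point): Middle of the grip bar: round steel, 10 mm thick, 110 long, parallel to the hinge, on a loop in the door's plane past its free edge. Door panel 10 thick, 118 mm from hinge to edge, then a 37 mm gap to the bar. Bar axis 160 mm from the hinge, 5 mm out from the door's inner face: 220 mm above the bench when shut, 55 when down. It can be pinched from straight above at any angle and turns in the grip.
- case: Loose black plastic hex socket case, 130 long (x) x 62 wide (y) x 48 mm high, 0.5 to 0.8 kg, lying flat on the bench left or right of the door. Origin: centre of the black body's underside. An orange handle block sticks out of its -x end. Slid right in, handle towards the door, its origin is 113 mm inside the mouth and the handle's end 12 mm inside the door.
- case_handle (a point): Centre of the orange handle block: 36 long (x) x 22 wide (y) x 18 mm high, 83 mm from the case's origin towards -x and 26 mm above its underside.
- funnel: Green plastic funnel standing on its wide mouth, 104 mm across, 105 mm high. Origin: centre of the mouth, on the bench. Bystander.
- lens: White plastic tail light lens, 75 x 110 x 33 mm. Origin: centre of its underside. Bystander.
- clamp: Chrome exhaust clamp, ring 60 mm across with two lugs and a bolt, 26 mm high. Origin: centre of the ring's underside. Bystander.
There are look-alikes about, which are no part of the job. Leave any red look-alike of the case alone.

How it is judged (in metres and radians):
On the way, in this order (a step that is already met when the one before it is completed fails the run):
1. the door is pulled all the way down (value of joint drop_door above 1.47 rad), for 0.2 s.
2. the case lies flat on the lowered door (it may reach partly into the chest), handle towards the robot, let go and at rest (value of joint drop_door above 1.4 rad and x of case in the frame of mouth between -0.12 and 0.04 m and x of case_handle in the frame of mouth below -0.03 m and y of case in the frame of mouth between -0.11 and 0.11 m and z of case in the frame of mouth between -0.008 and 0.01 m and angle between case's own z axis and vertical below 0.12 rad and contact force between the fingers and case below 0.3 N and linear speed of case below 0.03 m/s), for 0.2 s.
3. with the door still down, the case is slid in to the back stop (within 8 mm), straight, handle outwards (value of joint drop_door above 1.2 rad and x of case in the frame of mouth between 0.105 and 0.12 m and x of case_handle in the frame of mouth below 0.05 m and y of case in the frame of mouth between -0.1 and 0.1 m and angle between the x axis of case and the x axis of chest, either way round below 0.15 rad and z of case in the frame of mouth between -0.008 and 0.01 m and angle between case's own z axis and vertical below 0.12 rad), for 0.2 s.
At the end, for the whole second after the job is handed in: The door is shut (within 0.04 rad, about 6 mm at the bar) and still; the case lies flat and at rest on the compartment's floor, within 8 mm of the back stop, straight within 0.15 rad, orange handle towards the door (value of joint drop_door below 0.04 rad and velocity of joint drop_door below 0.05 rad/s and x of case in the frame of mouth between 0.105 and 0.12 m and x of case_handle in the frame of mouth below 0.05 m and y of case in the frame of mouth between -0.1 and 0.1 m and angle between the x axis of case and the x axis of chest, either way round below 0.15 rad and z of case in the frame of mouth between -0.008 and 0.01 m and angle between case's own z axis and vertical below 0.12 rad and contact force between the fingers and case below 0.3 N and linear speed of case below 0.03 m/s); the robot touches nothing.
It fails at once if a bystander (green funnel, tail light lens, exhaust clamp) is pushed more than 30 mm from its place (distance of any of funnel, lens, clamp from where it was at the start of the episode above 0.03 m).
It fails at once if the case is dropped (falls free faster than 0.6 m/s, about 20 mm) (contact force between the fingers and case below 0.1 N and linear speed of case above 0.6 m/s).
It also fails if it takes over 72 s, if anything falls off the work surface, if the arm or the gripper's body presses on something with over 40 N, if the wrist force passes 120 N, or if a joint passes its speed limit or range.

## Robot

A 7-joint arm with a two-finger parallel gripper is mounted at the origin on the work surface. World frame = base frame: x ahead of the robot, y to its left, z up, the work surface at z = 0. Lengths are in mm, angles in rad, forces in N, time in s.
With the tool pointing down it reaches from about 425 to 825 mm from the base axis. Payload 3.6 kg.
Tool frame: the origin (TCP) lies midway between the tips of the shut fingers; the grasp point (between the pads) lies 19 mm behind it; z points along the fingers, y is the line along which they close (so a half turn about z gives the same grasp; the last joint's range is limited). The gripper opens to 93 mm and grips with 3 to 60 N. Pads are 15 mm wide; open, the fingers measure 128 mm over their backs; the gripper's body (75 mm by 188 mm) begins 65 mm behind the grasp point.
Start: joints at [1.28, 0.615, -0.013, 1.423, 0.008, 1.103, -0.04], TCP at [170.129, -627.31, 218.64] pointing down, gripper open.
Joint ranges: [-3.12, 3.12], [-0.3, 2.06], [-1.34, 1.32], [0.26, 2.42], [-1.36, 4.5], [0.01, 1.98], [-2.84, 2.84]. Speed limits (rad/s): [2.79, 2.79, 3.14, 3.14, 3.14, 3.14, 3.14].

## Interface

Orientations are given as a rotation vector (axis times angle).
In Python, from plant import bot gives the robot as it stands.
- The arm moves only by the shell command python3 -m pendant 'ROWS'. ROWS is JSON, a list of rows, each an object with "xyz": the shift along the tool's x, y, z in mm, a list of three; "angular": the turn, a rotation vector about the tool's x, y, z in rad, a list of three; "fingers": the closure, from -1 (fully open) to 1 (shut), so that 0 is half open. A call has 1 to 8 rows; each row is the pose to reach, as a shift and turn from the pose commanded when the call began, along the tool's axes at that moment; what a row does not reach only later rows make up. A row lasts 1/12 s, in which the tool goes at most 41.7 mm and 7.16 degrees, less where a joint would pass 70% of its speed; a pose out of reach is approached as far as the arm can. A call with a gripper value outside its range is refused whole. The fingers move at their own pace and stop on an object; the grip force is fixed at half the most. Time passes only in rows, so rows that repeat a pose let the fingers close. It gives the time, the measured TCP pose, the force, the opening and the grip force at its end, in the units of the state.
- bot.sense(): the state, without advancing time (a new reading comes with each control period).
- bot.capture(name): name is "scene" or "top" or "wrist"; returns the picture (420x560x3 uint8, red, green, blue); there is no depth.
- bot.camera_params(name): a dict with "mtx" (3x3 intrinsics, pixels), "k1" (the pictures are not rectified: a ray, as slopes to the right and down, at radius r is drawn at 1 + k1 r^2 times it, then the intrinsics apply), "world_from_camera" (4x4, takes a point from camera to world coordinates). Camera axes: x right, y down, z forward; pixel columns grow to the right and rows downward; lengths in mm; the calibration is good to about 2 mm. A picture is of the moment at which its call begins: read the wrist's pose just before it. camera_params takes no time and is no camera call; for the wrist camera it gives the pose at the moment of the call.
- bot.hand_in(): hands the job in; it is judged then, once.
Trained networks look in the newest picture that a camera, given by its name, has taken for a name from the list of things; names that differ only in an ending like _2 or _b are one class to them, and where a whole thing is asked for, a point or a joint stands for the part that bears it (a point fixed in the world has none). Each returns a list of dicts, best first, with "confidence" (0 to 1); they miss things now and then, are a little off and sometimes report something else, mostly with a low value. They report only what shows in the picture. A call takes as long as a camera call. They do not tell look-alikes from the thing itself.
- bot.trace(camera, label): "pixels" (420x560 bool, what is visible of it) and "position" ([column, row] as shares, 0 to 1, of the picture: columns of its width, rows of its height, amid what is visible of it).
- bot.pinpoint(camera, label): "position" ([column, row] as shares, 0 to 1, of the picture: columns of its width, rows of its height: a listed point, or the origin of a listed thing).
The state is a dict: "time_s": time; "joint_positions": joint angles; "dq": joint speeds; "tau": joint torques, N m; "tcp_pos": TCP position; "tcp_rot": TCP orientation; "contact_force": force on the tool from outside, world axes, zero at the start; "torque": the same for the moment, N m; "width": finger opening in mm; "finger_force": force on a finger pad.
Only numpy, scipy, OpenCV 4.12 (cv2) and the standard library are available. Lean on these libraries where they do the work, as an engineer would, in place of code of your own. Each camera call takes 0.05 s, during which the arm holds its last target. There are 200 camera calls.

## Working session

There is one attempt and no reset: what is moved stays moved. The work goes in short steps, Python scripts to look and compute and a shell command to move; the robot and the scene stay as the last step left them, time stands still between calls to the robot, and variables do not carry over. Pictures are saved under pics/ and viewed, at most 10 in all, crops included, and the job is handed in when it is done.

```bash
ls; mkdir -p pics; cat > h.py <<'E'
import numpy as np, cv2
from scipy.spatial.transform import Rotation as R
from plant import bot
def ray(cam,uv,P=None):
    P=P or bot.camera_params(cam); K=np.array(P["mtx"]); T=np.array(P["world_from_camera"])
    d=np.array([(uv[0]-K[0,2])/K[0,0],(uv[1]-K[1,2])/K[1,1]]); s=d.copy()
    for _ in range(20): s=d/(1+P["k1"]*(s@s))
    v=T[:3,:3]@np.array([s[0],s[1],1]); return T[:3,3],v
def atz(cam,uv,z,P=None):
    o,v=ray(cam,uv,P); return o+v*(z-o[2])/v[2]
def px(p): return np.array([p[0]*560,p[1]*420])
def tri(rs):
    A=np.zeros((3,3));b=np.zeros(3)
    for o,v in rs:
        v=v/np.linalg.norm(v);M=np.eye(3)-np.outer(v,v);A+=M;b+=M@o
    return np.linalg.solve(A,b)
def proj(cam,p,P=None):
    P=P or bot.camera_params(cam); K=np.array(P["mtx"]);T=np.linalg.inv(np.array(P["world_from_camera"]))
    q=T[:3,:3]@np.array(p)+T[:3,3]; s=q[:2]/q[2]; s=s*(1+P["k1"]*(s@s)); return K[:2,:2]@s+K[:2,2]
E
python3 - <<'E'
from h import *
np.set_printoptions(precision=3,suppress=True)
a=bot.capture("scene");b=bot.capture("top")
cv2.imwrite("pics/a.png",a[:,:,::-1]);cv2.imwrite("pics/b.png",b[:,:,::-1])
for c in("scene","top"):
    for l in("chest","mouth","door_bar","case","case_handle","funnel","lens","clamp"):
        print(c,l,[(px(d["position"]).round(1).tolist(),round(d["confidence"],2)) for d in bot.pinpoint(c,l)])
    print(np.array(bot.camera_params(c)["world_from_camera"]))
s=bot.sense();print(s)
print(bot.camera_params("wrist"))
E
```

```text
pics
scene chest [([271.4, 297.1], 0.62)]
scene mouth []
scene door_bar [([288.6, 234.3], 0.85)]
scene case [([340.3, 204.9], 0.93), ([242.5, 188.4], 0.85), ([200.1, 179.2], 0.56), ([220.6, 135.6], 0.56)]
scene case_handle [([238.5, 117.7], 0.85), ([343.9, 183.3], 0.75), ([210.0, 162.8], 0.72), ([258.5, 196.0], 0.71)]
scene funnel [([388.8, 242.4], 0.8)]
scene lens [([365.4, 326.8], 0.95)]
scene clamp [([181.1, 231.0], 0.58)]
[[  -0.453    0.754   -0.476 1088.661]
 [   0.892    0.376   -0.252  269.477]
 [  -0.011   -0.538   -0.843 1107.67 ]
 [   0.       0.       0.       1.   ]]
top chest [([271.5, 138.3], 0.78)]
top mouth [([266.6, 166.4], 0.96)]
top door_bar [([265.5, 161.4], 0.91), ([271.0, 135.9], 0.22)]
top case [([249.6, 273.9], 0.96), ([432.3, 309.5], 0.86), ([365.1, 245.7], 0.64)]
top case_handle [([338.3, 234.1], 0.92), ([255.1, 307.7], 0.7), ([432.0, 338.7], 0.63), ([418.0, 264.1], 0.6)]
top funnel [([184.4, 254.3], 0.93)]
top lens [([178.4, 157.4], 0.58)]
top clamp [([402.8, 167.8], 0.52)]
[[   0.003   -0.991    0.133  407.413]
 [  -1.       0.001    0.027  -20.893]
 [  -
[... 224 characters left out ...]
1,  0.002,  0.001]), 'tau': array([  0.   , -45.882,   0.209, -16.603,  -0.061,   0.013,   0.   ]), 'tcp_pos': array([ 170.141, -627.32 ,  218.643]), 'tcp_rot': array([-3.114, -0.415, -0.   ]), 'contact_force': array([ 0.417, -0.301,  0.544]), 'torque': array([-0.017,  0.001,  0.02 ]), 'finger_force': 0.0, 'width': 92.73539631641634}
{'mtx': array([[319.18 ,   0.   , 278.182],
       [  0.   , 319.18 , 213.009],
       [  0.   ,   0.   ,   1.   ]]), 'k1': -0.05153763626784846, 'world_from_camera': array([[   0.262,   -0.938,   -0.229,  233.525],
       [  -0.965,   -0.254,   -0.062, -608.467],
       [   0.   ,    0.237,   -0.971,  385.108],
       [   0.   ,    0.   ,    0.   ,    1.   ]])}
```

View pics/a.png

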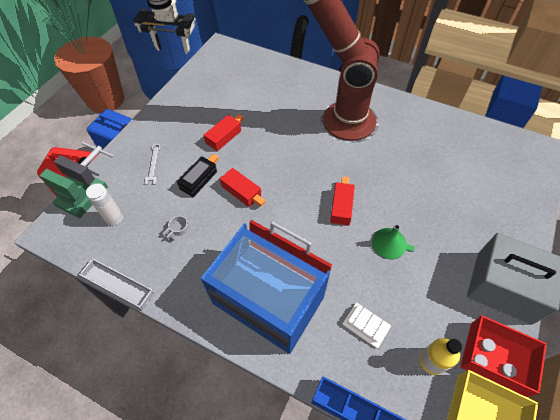

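View pics/b.png

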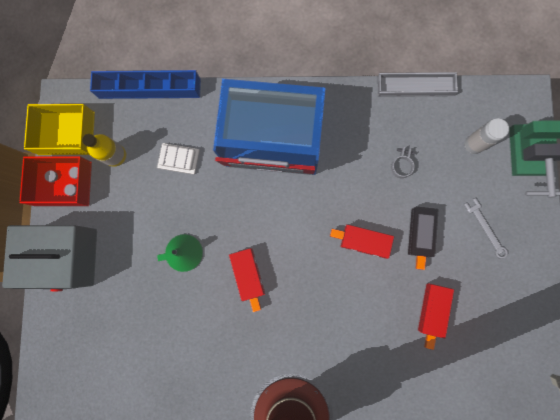

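Scene: the only black case with an orange handle is at scene (198,175) / top (423,232). The red look-alikes are at top (247,275), (367,240) and (436,312). The black one fits; I'll confirm it in a crop. The chest door is at top (266,165), slightly ajar.

```bash
python3 - <<'E'
from h import *
np.set_printoptions(precision=1,suppress=True)
b=cv2.imread("pics/b.png");a=cv2.imread("pics/a.png")
def look(c,l):
    return [(px(d["position"]),d["confidence"],d["pixels"]) for d in bot.trace(c,l)]
for c,ctr in(("top",(423,232)),("scene",(198,175))):
    for l in("case","case_handle"):
        for p,cf,m in look(c,l):
            r=cv2.minAreaRect(np.argwhere(m)[:,::-1].astype(np.float32)); print(c,l,p,round(cf,2),r, a[m][:, :].mean(0) if c=="scene" else b[m].mean(0))
for l in("chest","drop_door","door_bar"):
    for c in("scene","top"):
        for p,cf,m in look(c,l):
            ps=np.argwhere(m)[:,::-1].astype(np.float32); print(c,l,p,round(cf,2),len(ps),cv2.boxPoints(cv2.minAreaRect(ps)).tolist())
# orange / black in top
hsv=cv2.cvtColor(b,cv2.COLOR_BGR2HSV)
o=cv2.inRange(hsv,(8,150,150),(22,255,255)); n,_,st,ce=cv2.connectedComponentsWithStats(o)
print([(ce[i],st[i,4],atz("top",ce[i],35)) for i in range(1,n) if st[i,4]>20])
print("mouth",atz("top",(266.6,166.4),60),"bar",tri([ray("top",(265.5,161.4)),ray("scene",(288.6,234.3))]))
for l,t,s in(("funnel",(184.4,254.3),(388.8,242.4)),("lens",(178.4,157.4),(365.4,326.8)),("clamp",(402.8,167.8),(181.1,231))): print(l,atz("top",t,0),atz("scene",s,0))
for q in((220,80),(325,89),(318,160),(217,153)): print(q,atz("top",q,186))
A=cv2.resize(b[190:350,210:460],None,fx=3,fy=3,interpolation=cv2.INTER_CUBIC);cv2.imwrite("pics/c.png",A)
E
```

```text
top case [432.5 313. ] 0.78 ((434.5049743652344, 317.3298645019531), (28.649545669555664, 64.28678131103516), 10.437475204467773) [ 37.3  42.7 183.9]
top case [366.9 240.7] 0.64 ((360.4716796875, 239.77520751953125), (63.39997482299805, 24.569067001342773), 14.620874404907227) [ 45.1  52.6 197.9]
top case [424.5 238.1] 0.6 ((422.4129943847656, 237.99346923828125), (26.94931411743164, 61.901153564453125), 4.289153575897217) [74.5 78.5 92.2]
top case [248.2 276.5] 0.6 ((248.6089630126953, 280.5475769042969), (63.173561096191406, 25.10601043701172), 74.93151092529297) [ 44.9  52.9 193.2]
top case [177.3 157.9] 0.51 ((178.39601135253906, 158.07200622558594), (38.370933532714844, 26.117277145385742), 10.304845809936523) [191.7 192.  195.9]
top case_handle [250.3 278.3] 0.95 ((248.4762420654297, 280.4866638183594), (62.284507751464844, 24.69039535522461), 74.35775756835938) [ 44.1  52.2 194.9]
top case_handle [419.2 232.7] 0.88 ((422.3692932128906, 237.98968505859375), (27.073654174804688, 61.886383056640625), 4.513988018035889) [74.1 78.  91.5]
top case_handle [433.2 310.2] 0.88 ((434.188
[... 2753 characters left out ...]
.6273956298828], [314.73974609375, 163.9726104736328], [313.6109619140625, 174.69590759277344]]
[(array([336.8, 233.6]), np.int32(105), array([ 486.2, -125.7,   35. ])), (array([420.4, 262.2]), np.int32(122), array([ 409.9, -348.3,   35. ])), (array([254.7, 304.1]), np.int32(106), array([297.6,  95.5,  35. ])), (array([430. , 337.7]), np.int32(50), array([ 213.7, -366.2,   35. ]))]
mouth [667.6  65.1  60. ] bar [646.4  59.2 209.1]
funnel [430.1 297.9   0. ] [429.6 301.9   0. ]
lens [708.  324.6   0. ] [706.7 328.1   0. ]
clamp [ 675.5 -317.9    0. ] [ 683.6 -295.9    0. ]
(220, 80) [862.  175.1 186. ]
(325, 89) [836.2 -87.9 186. ]
(318, 160) [655.7 -69.3 186. ]
(217, 153) [674.1 178.3 186. ]
```

View pics/c.png

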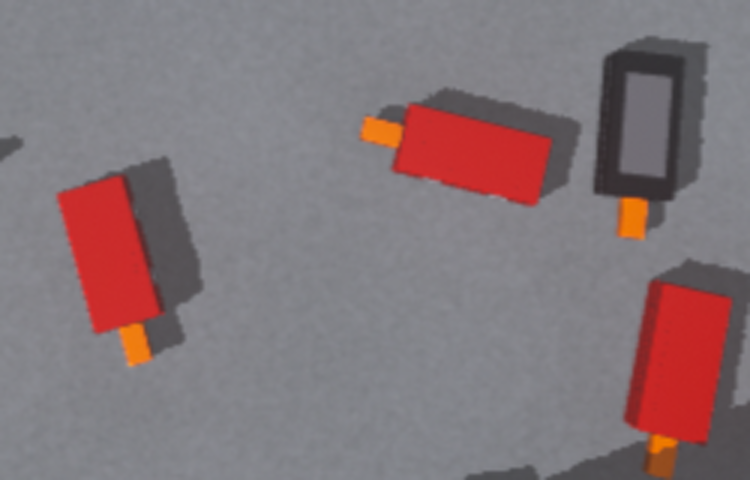

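The enlarged crop confirms it: black body at about crop (640,130) with its orange handle at (632,218) pointing to the robot; the others are red. I'll set out for the door bar.

```bash
cat >> h.py <<'E'
np.set_printoptions(precision=3,suppress=True)
def down(yaw,tilt=0):
    "tool z down, tool x at world yaw; tilt about tool y"
    c,s=np.cos(yaw),np.sin(yaw)
    return R.from_matrix(np.array([[c,s,0],[s,-c,0],[0,0,-1.]]))*R.from_rotvec([0,tilt,0])
def to(p,Rt):
    s=bot.sense();R0=R.from_rotvec(s["tcp_rot"]);p0=np.array(s["tcp_pos"])
    d=R0.inv().apply(np.array(p)-p0);w=(R0.inv()*Rt).as_rotvec()
    print("d",d.round(1),"w",w.round(3),"rows",np.linalg.norm(d)/41.7,np.linalg.norm(w)/.125);return d,w
E
python3 -c "
from h import *
to([640,61,310],down(1.475))"
```

```text
d [ 633.7 -541.3  -91.3] w [ 0.   -0.   -1.21] rows 20.105110569924136 9.680971801734035
```

```bash
python3 -m pendant '[{"xyz":[0,0,-40],"angular":[0,0,0],"fingers":-1},{"xyz":[20,-17,-80],"angular":[0,0,-0.1],"fingers":-1},{"xyz":[50,-43,-91],"angular":[0,0,-0.2],"fingers":-1},{"xyz":[80,-68,-91],"angular":[0,0,-0.3],"fingers":-1},{"xyz":[110,-94,-91],"angular":[0,0,-0.4],"fingers":-1},{"xyz":[140,-120,-91],"angular":[0,0,-0.5],"fingers":-1},{"xyz":[170,-145,-91],"angular":[0,0,-0.6],"fingers":-1},{"xyz":[200,-171,-91],"angular":[0,0,-0.7],"fingers":-1}]'; python3 -c "
from h import *
to([640,61,310],down(1.475))"
```

```text
time_s: 2.07
tcp_pos: [319.2, -408.3, 310.1]
tcp_rot: [2.779, 1.463, -0.0]
contact_force: [0.9, -0.6, -0.2]
width: 92.8
finger_force: 0.0
d [568.5  -0.9  -0.2] w [ 0.001  0.001 -0.506] rows 13.633469131939252 4.044105034042075
```

```bash
python3 -m pendant '[{"xyz":[40,0,0],"angular":[0,0,-0.1],"fingers":-1},{"xyz":[80,0,0],"angular":[0,0,-0.2],"fingers":-1},{"xyz":[120,0,0],"angular":[0,0,-0.3],"fingers":-1},{"xyz":[160,0,0],"angular":[0,0,-0.4],"fingers":-1},{"xyz":[200,0,0],"angular":[0,0,-0.5],"fingers":-1},{"xyz":[240,0,0],"angular":[0,0,-0.506],"fingers":-1},{"xyz":[280,0,0],"angular":[0,0,-0.506],"fingers":-1},{"xyz":[320,0,0],"angular":[0,0,-0.506],"fingers":-1}]'; python3 -c "
from h import *
to([640,61,310],down(1.475))"
```

```text
time_s: 2.73
tcp_pos: [501.4, -145.4, 310.0]
tcp_rot: [2.33, 2.106, 0.0]
contact_force: [-0.4, -0.6, 0.2]
width: 92.9
finger_force: 0.0
d [219.3 117.2  -0. ] w [ 0.001  0.    -0.005] rows 5.9623999991062995 0.03860884250627804
```

```bash
python3 -m pendant '[{"xyz":[36,20,0],"angular":[0,0,0],"fingers":-1},{"xyz":[73,39,0],"angular":[0,0,0],"fingers":-1},{"xyz":[109,58,0],"angular":[0,0,0],"fingers":-1},{"xyz":[146,78,0],"angular":[0,0,0],"fingers":-1},{"xyz":[182,98,0],"angular":[0,0,0],"fingers":-1},{"xyz":[219,117,0],"angular":[0,0,0],"fingers":-1},{"xyz":[219,117,0],"angular":[0,0,0],"fingers":-1}]'; python3 - <<'E'
from h import *
P=bot.camera_params("wrist");im=bot.capture("wrist");cv2.imwrite("pics/w1.png",im[:,:,::-1])
print(bot.sense()["tcp_pos"])
for l,z in(("door_bar",218),("mouth",60),("chest",0)):
    for d in bot.pinpoint("wrist",l): u=px(d["position"]);print(l,u,d["confidence"],atz("wrist",u,z,P))
o,v=ray("wrist",px(bot.pinpoint("wrist","door_bar")[0]["position"]),P)
print("tri bar",tri([(o,v),ray("top",(265.5,161.4)),ray("scene",(288.6,234.3))]))
E
```

```text
time_s: 3.32
tcp_pos: [640.2, 70.6, 308.3]
tcp_rot: [-2.311, -2.118, -0.009]
contact_force: [-1.0, 1.1, 0.3]
width: 93.3
finger_force: 0.0
[639.271  65.788 308.539]
door_bar [283.472 224.784] 0.94 [644.381  65.161 218.   ]
mouth [302.4 193.2] 0.77 [671.684  62.512  60.   ]
tri bar [645.558  60.073 207.079]
```

View pics/w1.png

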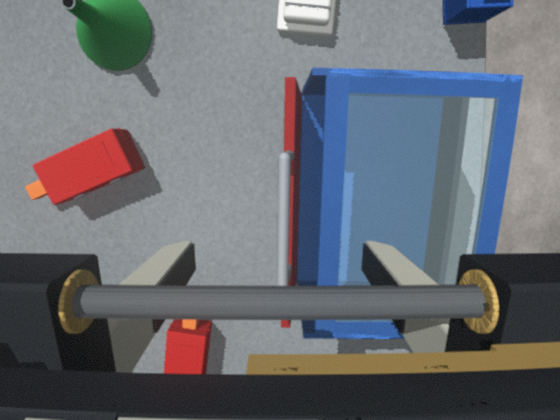

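Wrist view: the bar is a grey rod at column 284, rows 152–288. The red panel runs from (290,78) to (286,327), and the fingers straddle it at columns 195 and 363.

```bash
python3 - <<'E'
from h import *
im=cv2.imread("pics/w1.png");h=cv2.cvtColor(im,cv2.COLOR_BGR2HSV)
m=cv2.inRange(h,(0,120,60),(8,255,255))|cv2.inRange(h,(172,120,60),(180,255,255))
m[:,:270]=0;m[:,315:]=0
pts=np.argwhere(m)[:,::-1].astype(np.float32);bx=cv2.boxPoints(cv2.minAreaRect(pts));print(bx)
for q in bx: print(atz("wrist",q,176))
for r in (160,200,240,275):
    row=im[r,270:300].astype(int); print(r,[int(x.max()-x.min()) for x in row])
for q in((285,155),(283.5,285)): print(atz("wrist",q,215))
for q in((325,68),(520,75),(306,338)): print("top",q,atz("wrist",q,186))
print(bot.sense()["contact_force"],bot.sense()["tcp_pos"])
to([645,63,197],down(1.475))
E
```

```text
[[280.934 325.982]
 [285.024  77.852]
 [296.379  78.039]
 [292.288 326.17 ]]
[628.53  -73.441 176.   ]
[657.044 172.433 176.   ]
[667.024 171.263 176.   ]
[640.581 -74.936 176.   ]
160 [8, 9, 8, 10, 8, 8, 9, 9, 8, 7, 9, 10, 10, 9, 11, 9, 8, 8, 8, 6, 3, 19, 38, 41, 29, 25, 27, 27, 26, 20]
200 [8, 9, 10, 7, 8, 9, 10, 11, 7, 9, 7, 8, 9, 10, 9, 8, 10, 10, 3, 28, 75, 96, 87, 48, 25, 23, 25, 25, 17, 24]
240 [9, 10, 7, 9, 10, 11, 10, 8, 9, 10, 10, 8, 9, 9, 9, 10, 9, 7, 18, 65, 95, 85, 55, 30, 23, 24, 23, 14, 34, 49]
275 [9, 8, 7, 8, 11, 9, 7, 11, 8, 10, 9, 10, 9, 8, 8, 7, 9, 4, 5, 8, 22, 36, 28, 28, 29, 23, 13, 35, 51, 53]
[649.771 107.593 215.   ]
[637.253  -6.345 215.   ]
top (325, 68) [691.322 175.391 186.   ]
top (520, 75) [863.294 155.627 186.   ]
top (306, 338) [653.739 -83.941 186.   ]
[-0.41   0.305  0.617] [638.735  57.181 309.786]
d [  6.6   5.6 112.8] w [ 0.     0.002 -0.007] rows 2.71246477905274 0.0563329648107212
```

```bash
python3 -m pendant '[{"xyz":[3,3,37],"angular":[0,0,0],"fingers":-0.3},{"xyz":[6,5.5,74],"angular":[0,0,0],"fingers":-0.3},{"xyz":[6,5.5,109],"angular":[0,0,0],"fingers":-0.3},{"xyz":[6,5.5,110],"angular":[0,0,0],"fingers":-0.3},{"xyz":[6,5.5,110],"angular":[0,0,0],"fingers":1},{"xyz":[6,5.5,110],"angular":[0,0,0],"fingers":1},{"xyz":[6,5.5,110],"angular":[0,0,0],"fingers":1},{"xyz":[6,5.5,110],"angular":[0,0,0],"fingers":1}]'
```

```text
time_s: 4.23
tcp_pos: [646.5, 64.9, 202.7]
tcp_rot: [2.328, 2.105, 0.007]
contact_force: [0.1, -0.1, -0.3]
width: 44.1
finger_force: 0.0
```

```bash
python3 -m pendant '[{"xyz":[0,0,2],"angular":[0,0,0],"fingers":1},{"xyz":[0,0,2],"angular":[0,0,0],"fingers":1},{"xyz":[0,0,2],"angular":[0,0,0],"fingers":1},{"xyz":[0,0,2],"angular":[0,0,0],"fingers":1},{"xyz":[0,0,2],"angular":[0,0,0],"fingers":1}]'; python3 - <<'E'
from h import *
print(bot.sense())
E
```

```text
time_s: 4.65
tcp_pos: [644.6, 64.9, 197.7]
tcp_rot: [-2.329, -2.107, 0.001]
contact_force: [-4.3, -0.4, 3.4]
width: 11.0
finger_force: 1.9
{'time_s': 4.65, 'joint_positions': array([ 0.112,  0.664, -0.441,  1.448,  0.3  ,  1.097, -0.484]), 'dq': array([-0.001, -0.001, -0.007,  0.012, -0.017,  0.041, -0.001]), 'tau': array([ -0.042, -45.101,  -4.239, -16.652,   0.33 ,  -0.915,   0.004]), 'tcp_pos': array([644.646,  64.851, 197.725]), 'tcp_rot': array([-2.329, -2.107,  0.001]), 'contact_force': array([-4.287, -0.439,  3.368]), 'torque': array([-0.018,  0.785,  0.025]), 'finger_force': 1.8979353457689285, 'width': 10.964838728359236}
```

```bash
python3 -c "
import numpy as np
f=lambda p:np.array([-160*np.sin(p)-5*np.cos(p),-(160*np.cos(p)-5*np.sin(p))])
for p in np.linspace(.12,1.6,17): print(round(p,3),(f(p)-f(.12)).round(1))
print((f(1.59)-f(.83)).round(1))"
```

```text
0.12 [0. 0.]
0.212 [-14.5   2.9]
0.305 [-28.7   7.1]
0.397 [-42.4  12.7]
0.49 [-55.6  19.4]
0.582 [-68.1  27.4]
0.675 [-79.8  36.5]
0.768 [-90.6  46.6]
0.86 [-100.4   57.7]
0.952 [-109.2   69.6]
1.045 [-116.8   82.3]
1.138 [-123.2   95.6]
1.23 [-128.4  109.5]
1.322 [-132.2  123.8]
1.415 [-134.7  138.4]
1.507 [-135.9  153.1]
1.6 [-135.7  167.9]
[-38.4 112.4]
```

```bash
python3 -m pendant '[{"xyz":[0,-14.5,3],"angular":[0,0,0],"fingers":1},{"xyz":[0,-29,7],"angular":[0,0,0],"fingers":1},{"xyz":[0,-42,12.7],"angular":[0,0,0],"fingers":1},{"xyz":[0,-55.6,19.4],"angular":[0,0,0],"fingers":1},{"xyz":[0,-68,27.4],"angular":[0,0,0],"fingers":1},{"xyz":[0,-80,36.5],"angular":[0,0,0],"fingers":1},{"xyz":[0,-90.6,46.6],"angular":[0,0,0],"fingers":1},{"xyz":[0,-100.4,57.7],"angular":[0,0,0],"fingers":1}]'; python3 -c "
from h import *
to([644.6-135.5*np.cos(.105),64.9+135.5*np.sin(.105),197.7-164],down(1.466))"
```

```text
time_s: 5.32
tcp_pos: [545.8, 75.3, 141.3]
tcp_rot: [2.328, 2.107, 0.005]
contact_force: [-0.7, -0.7, 3.1]
width: 9.4
finger_force: 30.0
d [  0.  -36.6 107.5] w [ 0.004 -0.001  0.005] rows 2.723019510751836 0.05225004262220031
```

```bash
python3 -m pendant '[{"xyz":[0,-8.8,12],"angular":[0,0,0],"fingers":1},{"xyz":[0,-16.4,24.6],"angular":[0,0,0],"fingers":1},{"xyz":[0,-22.8,38],"angular":[0,0,0],"fingers":1},{"xyz":[0,-28,52],"angular":[0,0,0],"fingers":1},{"xyz":[0,-32,66],"angular":[0,0,0],"fingers":1},{"xyz":[0,-34.3,80.7],"angular":[0,0,0],"fingers":1},{"xyz":[0,-35.5,95.4],"angular":[0,0,0],"fingers":1},{"xyz":[0,-35.3,109],"angular":[0,0,0],"fingers":1}]'; python3 -m pendant '[{"xyz":[0,0,0],"angular":[0,0,0],"fingers":1},{"xyz":[0,0,0],"angular":[0,0,0],"fingers":1},{"xyz":[0,0,0],"angular":[0,0,0],"fingers":1}]'
```

```text
time_s: 5.98
tcp_pos: [507.5, 79.1, 30.3]
tcp_rot: [-2.326, -2.107, 0.005]
contact_force: [-4.8, 1.4, 2.4]
width: 9.0
finger_force: 30.0
time_s: 6.23
tcp_pos: [507.5, 79.1, 30.4]
tcp_rot: [-2.326, -2.106, 0.006]
contact_force: [-3.9, 3.9, -5.7]
width: 9.1
finger_force: 30.0
```

```bash
python3 -m pendant '[{"xyz":[0,0,3],"angular":[0,0,0],"fingers":1},{"xyz":[0,0,3],"angular":[0,0,0],"fingers":1},{"xyz":[0,0,0],"angular":[0,0,0],"fingers":0.4},{"xyz":[0,0,0],"angular":[0,0,0],"fingers":0.4},{"xyz":[0,0,0],"angular":[0,0,0],"fingers":0.4},{"xyz":[0,0,-20],"angular":[0,0,0],"fingers":0.4},{"xyz":[0,0,-60],"angular":[0,0,0],"fingers":0.4},{"xyz":[0,0,-100],"angular":[0,0,0],"fingers":0}]'; python3 -m pendant '[{"xyz":[0,0,-40],"angular":[0,0,0],"fingers":-1},{"xyz":[0,0,-80],"angular":[0,0,0],"fingers":-1},{"xyz":[0,0,-120],"angular":[0,0,0],"fingers":-1},{"xyz":[0,0,-150],"angular":[0,0,0],"fingers":-1},{"xyz":[0,0,-150],"angular":[0,0,0],"fingers":-1},{"xyz":[0,0,-150],"angular":[0,0,0],"fingers":-1}]'
python3 - <<'E'
from h import *
P=bot.camera_params("wrist");im=bot.capture("wrist");cv2.imwrite("pics/w2.png",im[:,:,::-1])
import pickle;pickle.dump(P,open("w2.pkl","wb"));s=bot.sense();print(s["tcp_pos"],s["dq"])
for l,z in(("door_bar",55),("mouth",60)):
    for d in bot.pinpoint("wrist",l): u=px(d["position"]);print(l,u,d["confidence"],atz("wrist",u,z,P))
E
```

```text
time_s: 6.9
tcp_pos: [510.6, 77.6, 132.2]
tcp_rot: [2.331, 2.106, -0.0]
contact_force: [1.7, -0.2, -1.0]
width: 31.2
finger_force: 0.0
time_s: 7.4
tcp_pos: [512.0, 78.1, 283.9]
tcp_rot: [2.328, 2.102, 0.01]
contact_force: [0.4, 0.9, -0.5]
width: 70.1
finger_force: 0.0
[510.732  77.609 281.933] [-0.006  0.035  0.007  0.044 -0.002  0.002  0.001]
door_bar [273.224 191.688] 0.8 [507.783  76.588  55.   ]
mouth [403.2  188.58] 0.79 [669.96   64.842  60.   ]
mouth [273.896 190.386] 0.58 [508.906  78.988  60.   ]
```

View pics/w2.png

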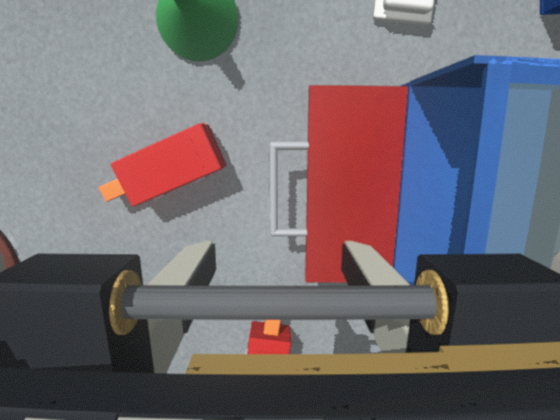

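The door is down: red panel corners at (308,86), (407,87), (395,283), (306,283), and the bar loop at (273,190).

```bash
python3 - <<'E'
from h import *
import pickle;P=pickle.load(open("w2.pkl","rb"))
for q in((308,86),(407,87),(395,283),(306,283)): print(atz("wrist",q,60,P))
for q in((272,144),(271,235)): print(atz("wrist",q,58,P))
# view pose above the case
to([440,-355,280],down(np.pi-.11))
E
```

```text
[560.973 196.778  60.   ]
[676.661 185.173  60.   ]
[658.075 -63.205  60.   ]
[538.437 -49.796  60.   ]
[512.506 135.185  58.   ]
[499.068  21.244  58.   ]
d [-437.3  -25.7    0.4] w [-0.002 -0.    -1.561] rows 10.505735927213456 12.491773336732253
```

```bash
python3 -m pendant '[{"xyz":[-40,-2,0],"angular":[0,0,0.12],"fingers":-1},{"xyz":[-80,-5,0],"angular":[0,0,0.24],"fingers":-1},{"xyz":[-120,-7,0],"angular":[0,0,0.36],"fingers":-1},{"xyz":[-160,-10,0],"angular":[0,0,0.48],"fingers":-1},{"xyz":[-200,-12,0],"angular":[0,0,0.6],"fingers":-1},{"xyz":[-240,-14,0],"angular":[0,0,0.72],"fingers":-1},{"xyz":[-280,-17,0],"angular":[0,0,0.84],"fingers":-1},{"xyz":[-320,-19,0],"angular":[0,0,0.96],"fingers":-1}]'; python3 -c "
from h import *
to([440,-355,280],down(-.11))"
```

```text
time_s: 8.22
tcp_pos: [457.7, -240.0, 279.5]
tcp_rot: [-3.04, -0.784, 0.004]
contact_force: [0.1, 0.2, 0.8]
width: 92.9
finger_force: 0.0
d [-71.1  92.1  -0.6] w [-0.002  0.003  0.615] rows 2.789842175060402 4.918175152844775
```

```bash
python3 -m pendant '[{"xyz":[-18,23,0],"angular":[0,0,0.12],"fingers":-1},{"xyz":[-36,46,0],"angular":[0,0,0.24],"fingers":-1},{"xyz":[-54,69,0],"angular":[0,0,0.36],"fingers":-1},{"xyz":[-71,92,0],"angular":[0,0,0.48],"fingers":-1},{"xyz":[-71,92,0],"angular":[0,0,0.6],"fingers":-1},{"xyz":[-71,92,0],"angular":[0,0,0.615],"fingers":-1},{"xyz":[-71,92,0],"angular":[0,0,0.615],"fingers":-1},{"xyz":[-71,92,0],"angular":[0,0,0.615],"fingers":-1}]'; python3 - <<'E'
from h import *
import pickle
P=bot.camera_params("wrist");im=bot.capture("wrist");cv2.imwrite("pics/w3.png",im[:,:,::-1]);pickle.dump(P,open("w3.pkl","wb"))
s=bot.sense();print(s["tcp_pos"],s["joint_positions"])
for l,z in(("case",0),("case_handle",26)):
    for d in bot.pinpoint("wrist",l): u=px(d["position"]);print(l,u,d["confidence"],atz("wrist",u,z,P))
for d in bot.trace("wrist","case"): 
    m=d["pixels"];print(px(d["position"]),d["confidence"],im[m].mean(0),cv2.boxPoints(cv2.minAreaRect(np.argwhere(m)[:,::-1].astype(np.float32))).tolist())
E
```

```text
time_s: 8.88
tcp_pos: [442.6, -351.6, 280.1]
tcp_rot: [-3.136, 0.156, 0.002]
contact_force: [0.4, 0.7, -0.1]
width: 92.9
finger_force: 0.0
[ 442.65  -351.618  280.38 ] [ 0.649  0.428 -0.025  1.579  0.01   1.136 -1.048]
case [279.496 151.284] 0.83 [ 486.106 -355.58     0.   ]
case [308.112 283.416] 0.65 [ 284.486 -379.56     0.   ]
case [176.512 175.014] 0.58 [ 468.168 -208.086    0.   ]
case_handle [110.88 172.41] 0.79 [ 483.24  -128.834   26.   ]
case_handle [277.704 214.41 ] 0.65 [ 403.635 -344.912   26.   ]
case_handle [304.472 340.914] 0.62 [ 202.535 -365.608   26.   ]
[279.496 150.906] 0.92 [102.492  96.37   95.085] [[256.0, 94.0], [307.0, 94.0], [307.0, 226.0], [256.0, 226.0]]
[312.48  274.302] 0.77 [155.16   53.828  50.218] [[280.7417907714844, 350.7561340332031], [296.8255920410156, 241.38612365722656], [344.2989196777344, 248.36752319335938], [328.2151184082031, 357.737548828125]]
[163.8   178.584] 0.76 [198.925  73.556  68.622] [[86.11576080322266, 195.93536376953125], [94.09790802001953, 143.744384765625], [223.57522583007812, 163.54678344726562], [215.59307861328125, 215.73776245117188]]
```

View pics/w3.png

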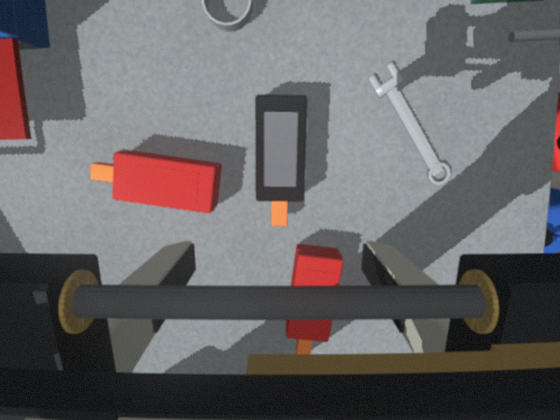

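The black case lies at (256–307, 94–200) with its orange handle at (279,213). Red look-alikes: left (165,180) and nearer (315,290), both clear of the grasp spot if the fingers come down correctly.

```bash
python3 - <<'E'
from h import *
import pickle;P=pickle.load(open("w3.pkl","rb"))
im=cv2.imread("pics/w3.png");g=im.max(2)
m=((g<60)*255).astype(np.uint8);m[:,:240]=0;m[:,320:]=0;m[:85]=0;m[206:]=0
for r in(105,125,145,165,185,195):
    c=np.where(m[r])[0];print(r,c.min(),c.max(),atz("wrist",(c.min()-.5,r),48,P),atz("wrist",(c.max()+.5,r),48,P))
c=np.where(m[:,285])[0];print(c.min(),c.max(),atz("wrist",(281,c.min()),48,P),atz("wrist",(280,c.max()),48,P),atz("wrist",(280,c.max()),0,P))
h=cv2.cvtColor(im,cv2.COLOR_BGR2HSV);o=cv2.inRange(h,(8,150,120),(22,255,255));o[:,:240]=0;o[:,300:]=0;o[240:]=0
q=np.argwhere(o)[:,::-1].mean(0);print(q,atz("wrist",q,35,P))
for d in bot.pinpoint("wrist","case")[2:3]: pass
E
```

```text
105 274 305 [ 543.502 -353.951   48.   ] [ 539.748 -391.961   48.   ]
125 258 304 [ 522.351 -332.332   48.   ] [ 516.717 -388.857   48.   ]
145 257 304 [ 498.845 -328.424   48.   ] [ 493.016 -386.909   48.   ]
165 258 304 [ 474.489 -326.874   48.   ] [ 468.708 -384.925   48.   ]
185 257 302 [ 449.724 -322.765   48.   ] [ 443.985 -380.394   48.   ]
195 257 302 [ 437.015 -321.294   48.   ] [ 431.235 -379.347   48.   ]
96 199 [ 552.841 -363.86    48.   ] [ 428.913 -350.446   48.   ] [ 419.37 -349.7     0.  ]
[278.981 212.468] [ 408.346 -347.113   35.   ]
```

```bash
python3 -c "
from h import *
to([488,-357.5,11],down(-.12))"
```

```text
d [ 45.8   0.4 270.1] w [-0.    -0.     0.018] rows 6.568562011511412 0.14259122845153932
```

```bash
python3 -m pendant '[{"xyz":[23,0,30],"angular":[0,0,0.018],"fingers":-1},{"xyz":[45.8,0.4,60],"angular":[0,0,0.018],"fingers":-1},{"xyz":[45.8,0.4,100],"angular":[0,0,0.018],"fingers":-1},{"xyz":[45.8,0.4,140],"angular":[0,0,0.018],"fingers":-1},{"xyz":[45.8,0.4,165],"angular":[0,0,0.018],"fingers":-1},{"xyz":[45.8,0.4,190],"angular":[0,0,0.018],"fingers":-1},{"xyz":[45.8,0.4,210],"angular":[0,0,0.018],"fingers":-1},{"xyz":[45.8,0.4,210],"angular":[0,0,0.018],"fingers":-1}]'; python3 -c "
from h import *
to([488,-357.5,11],down(-.12))"
```

```text
time_s: 9.8
tcp_pos: [485.1, -356.1, 66.7]
tcp_rot: [-3.131, 0.19, 0.012]
contact_force: [-0.1, -0.2, -0.1]
width: 93.0
finger_force: 0.0
d [ 3.5  1.3 55.7] w [-0.005  0.008 -0.001] rows 1.337965109512929 0.07380254186353423
```

```bash
python3 -m pendant '[{"xyz":[1,0.5,30],"angular":[0,0,0],"fingers":-1},{"xyz":[2,0.5,50],"angular":[0,0,0],"fingers":-1},{"xyz":[2,0.5,54],"angular":[0,0,0],"fingers":-1},{"xyz":[2,0.5,54],"angular":[0,0,0],"fingers":1},{"xyz":[2,0.5,54],"angular":[0,0,0],"fingers":1},{"xyz":[2,0.5,54],"angular":[0,0,0],"fingers":1},{"xyz":[2,0.5,54],"angular":[0,0,0],"fingers":1},{"xyz":[2,0.5,54],"angular":[0,0,0],"fingers":1}]'; python3 -m pendant '[{"xyz":[0,0,0],"angular":[0,0,0],"fingers":1},{"xyz":[0,0,-5],"angular":[0,0,0],"fingers":1},{"xyz":[0,0,-15],"angular":[0,0,0],"fingers":1},{"xyz":[0,0,-25],"angular":[0,0,0],"fingers":1},{"xyz":[0,0,-25],"angular":[0,0,0],"fingers":1}]'; python3 -c "
from h import *
to([624,66.5,180],down(-.1)); print(bot.sense()['torque'])"
```

```text
time_s: 10.47
tcp_pos: [490.3, -359.5, 18.4]
tcp_rot: [3.135, -0.192, 0.003]
contact_force: [1.4, 6.5, 3.0]
width: 64.2
finger_force: 4.0
time_s: 10.88
tcp_pos: [490.4, -360.1, 43.8]
tcp_rot: [3.134, -0.192, 0.004]
contact_force: [0.7, -0.5, -7.3]
width: 61.8
finger_force: 30.0
d [  80.8 -439.5 -136.8] w [ 0.002 -0.003 -0.023] rows 11.207823053194208 0.18254319772369554
[-0.054 -0.119  0.008]
```

```bash
python3 -m pendant '[{"xyz":[2,-10,-25],"angular":[0,0,0],"fingers":1},{"xyz":[8,-35,-55],"angular":[0,0,0],"fingers":1},{"xyz":[14,-70,-80],"angular":[0,0,0],"fingers":1},{"xyz":[20,-105,-100],"angular":[0,0,0],"fingers":1},{"xyz":[26,-140,-110],"angular":[0,0,0],"fingers":1},{"xyz":[32,-175,-110],"angular":[0,0,0],"fingers":1},{"xyz":[37,-210,-110],"angular":[0,0,0],"fingers":1},{"xyz":[42,-245,-110],"angular":[0,0,0],"fingers":1}]'; python3 -c "
from h import *
to([590,70,150],down(-.1))"
```

```text
time_s: 11.55
tcp_pos: [560.9, -119.4, 152.2]
tcp_rot: [3.136, -0.192, -0.0]
contact_force: [1.1, -0.8, -6.7]
width: 61.9
finger_force: 30.0
d [   5.8 -191.5    2.2] w [ 0.     0.    -0.022] rows 4.594983213229784 0.179026333374636
```

```bash
python3 -m pendant '[{"xyz":[1,-32,0],"angular":[0,0,-0.01],"fingers":1},{"xyz":[2,-64,0],"angular":[0,0,-0.022],"fingers":1},{"xyz":[3,-98,0],"angular":[0,0,-0.022],"fingers":1},{"xyz":[4,-130,0],"angular":[0,0,-0.022],"fingers":1},{"xyz":[5,-160,0],"angular":[0,0,-0.022],"fingers":1},{"xyz":[6,-182,0],"angular":[0,0,-0.022],"fingers":1},{"xyz":[6,-190,0],"angular":[0,0,-0.022],"fingers":1},{"xyz":[6,-190,0],"angular":[0,0,-0.022],"fingers":1}]'; python3 - <<'E'
from h import *
import pickle
s=bot.sense();print(s["tcp_pos"],s["dq"].round(2))
a=bot.capture("scene");b=bot.capture("top")
I=np.vstack([cv2.resize(a[150:330,190:390],None,fx=1.5,fy=1.5),cv2.resize(b[70:260,190:390],None,fx=1.5,fy=1.5)])
cv2.imwrite("pics/d.png",I[:,:,::-1])
to([590,70,92],down(-.1));to([624,66.5,92],down(-.1))
for l in("case_handle","case"):
  print(l,[(px(d["position"]),round(d["confidence"],2),atz("top",px(d["position"]),150-18+26*(l!="case"))) for d in bot.pinpoint("top",l)])
E
```

```text
time_s: 12.22
tcp_pos: [589.7, 71.2, 151.6]
tcp_rot: [-3.135, 0.148, 0.001]
contact_force: [0.1, 0.5, -8.0]
width: 61.8
finger_force: 30.0
[589.716  71.168 151.6  ] [ 0.05 -0.01  0.07  0.02  0.03  0.01  0.02]
d [-0.1 -5.1 59.6] w [ 0.002  0.001 -0.001] rows 1.4336029859156387 0.021941825888279306
d [34.1 -5.  59.5] w [ 0.002  0.001 -0.001] rows 1.6495019753302838 0.021941825888279306
case_handle [(array([427.112, 342.51 ]), 0.69, array([ 222.171, -324.124,  158.   ])), (array([339.024, 232.806]), 0.55, array([ 480.294, -120.567,  158.   ]))]
case [(array([435.4  , 312.102]), 0.77, array([ 289.525, -354.056,  132.   ])), (array([366.688, 245.112]), 0.58, array([ 451.478, -191.157,  132.   ]))]
```

View pics/d.png

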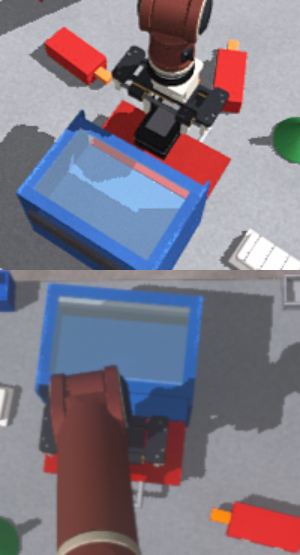

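```bash
python3 -m pendant '[{"xyz":[0,-2,25],"angular":[0,0,0],"fingers":1},{"xyz":[0,-4,50],"angular":[0,0,0],"fingers":1},{"xyz":[5,-4,59],"angular":[0,0,0],"fingers":1},{"xyz":[18,-4,59],"angular":[0,0,0],"fingers":1},{"xyz":[29,-4,59],"angular":[0,0,0],"fingers":1},{"xyz":[34,-4,60],"angular":[0,0,0],"fingers":1},{"xyz":[34,-4,62],"angular":[0,0,0],"fingers":1},{"xyz":[34,-4,64],"angular":[0,0,0],"fingers":1}]'; python3 -m pendant '[{"xyz":[0,0,2],"angular":[0,0,0],"fingers":1},{"xyz":[0,0,4],"angular":[0,0,0],"fingers":1},{"xyz":[0,0,6],"angular":[0,0,0],"fingers":1},{"xyz":[0,0,6],"angular":[0,0,0],"fingers":1}]'
```

```text
time_s: 13.08
tcp_pos: [624.3, 66.4, 88.0]
tcp_rot: [3.137, -0.16, -0.001]
contact_force: [-0.9, 0.2, -7.4]
width: 61.8
finger_force: 30.0
time_s: 13.42
tcp_pos: [623.7, 67.5, 81.5]
tcp_rot: [3.138, -0.157, -0.002]
contact_force: [-0.3, 0.1, -7.9]
width: 61.8
finger_force: 30.0
```

```bash
python3 -m pendant '[{"xyz":[0,0,2],"angular":[0,0,0],"fingers":1},{"xyz":[0,0,3],"angular":[0,0,0],"fingers":1},{"xyz":[0,0,4],"angular":[0,0,0],"fingers":1},{"xyz":[0,0,4],"angular":[0,0,0],"fingers":1}]'
```

```text
time_s: 13.75
tcp_pos: [624.4, 67.5, 78.4]
tcp_rot: [-3.138, 0.157, 0.0]
contact_force: [-1.3, 0.2, -5.6]
width: 61.9
finger_force: 30.0
```

```bash
python3 -m pendant '[{"xyz":[0,0,1.5],"angular":[0,0,0],"fingers":1},{"xyz":[0,0,2],"angular":[0,0,0],"fingers":1},{"xyz":[0,0,2],"angular":[0,0,0],"fingers":1}]';python3 -m pendant '[{"xyz":[0,0,0],"angular":[0,0,0],"fingers":-0.8},{"xyz":[0,0,0],"angular":[0,0,0],"fingers":-0.8},{"xyz":[0,0,0],"angular":[0,0,0],"fingers":-0.8},{"xyz":[0,0,0],"angular":[0,0,0],"fingers":-0.8},{"xyz":[0,0,0],"angular":[0,0,0],"fingers":-0.8}]'
```

```text
time_s: 14.0
tcp_pos: [624.5, 67.5, 78.3]
tcp_rot: [-3.137, 0.157, -0.001]
contact_force: [-4.8, -0.5, 6.3]
width: 61.9
finger_force: 30.0
time_s: 14.42
tcp_pos: [625.0, 67.5, 76.1]
tcp_rot: [-3.137, 0.157, -0.002]
contact_force: [0.0, 0.9, -0.6]
width: 82.7
finger_force: 0.0
```

```bash
python3 -m pendant '[{"xyz":[0,0,-15],"angular":[0,0,0],"fingers":-0.8},{"xyz":[0,0,-45],"angular":[0,0,0],"fingers":-0.8},{"xyz":[-15,0,-85],"angular":[0,0,0],"fingers":-0.8},{"xyz":[-50,0,-105],"angular":[0,0.1,0],"fingers":0.25},{"xyz":[-80,0,-115],"angular":[0,0.2,0],"fingers":0.25},{"xyz":[-110,0,-115],"angular":[0,0.32,0],"fingers":0.25},{"xyz":[-110,0,-115],"angular":[0,0.44,0],"fingers":0.25},{"xyz":[-110,0,-115],"angular":[0,0.56,0],"fingers":0.25}]';python3 -m pendant '[{"xyz":[0,0,0],"angular":[0,0.09,0],"fingers":0.25},{"xyz":[0,0,0],"angular":[0,0.09,0],"fingers":0.25},{"xyz":[0,0,0],"angular":[0,0.09,0],"fingers":0.25},{"xyz":[0,0,0],"angular":[0,0.09,0],"fingers":0.25}]'
python3 - <<'E'
from h import *
import pickle
P=bot.camera_params("wrist");im=bot.capture("wrist");cv2.imwrite("pics/w4.png",im[:,:,::-1]);pickle.dump(P,open("w4.pkl","wb"))
s=bot.sense();print(s["tcp_pos"],s["joint_positions"])
for l,z in(("case",60),("case_handle",86),("mouth",60),("door_bar",55)):
    for d in bot.pinpoint("wrist",l): u=px(d["position"]);print(l,u,round(d["confidence"],2),atz("wrist",u,z,P))
E
```

```text
time_s: 15.08
tcp_pos: [513.0, 76.2, 189.9]
tcp_rot: [3.01, -0.156, 0.78]
contact_force: [0.5, -1.3, -2.0]
width: 55.1
finger_force: 0.0
time_s: 15.42
tcp_pos: [518.3, 79.2, 198.4]
tcp_rot: [2.966, -0.139, 0.887]
contact_force: [0.3, -0.4, 0.3]
width: 35.4
finger_force: 0.0
[518.859  79.01  198.624] [-0.818  0.349  0.629  2.301  0.893  0.015 -2.841]
case [521.528 313.194] 0.97 [ 467.05  -156.451   60.   ]
case [277.592 189.21 ] 0.96 [620.225  69.335  60.   ]
case_handle [278.376 258.384] 0.56 [540.334  76.82   86.   ]
door_bar [280.896 114.618] 0.56 [719.144  55.586  55.   ]
```

View pics/w4.png

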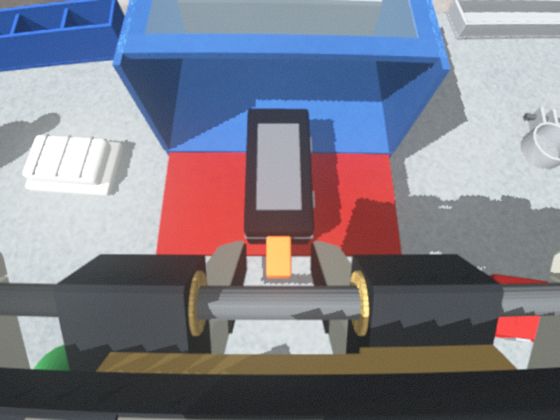

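Wrist view: the case lies straight on the door with its body at (246–313, 110–235), its handle at (279,255) towards me, and nothing touching it. Joints 6 and 7 are at their limits in this tilt, so I'll go back upright, start the push upright and tilt further out.

```bash
python3 -c "
from h import *
to([539,76.9,190],down(-.1))"
```

```text
d [11.6 -1.2 18.1] w [ 0.011 -0.583 -0.009] rows 0.5152752077397206 4.6623953019831035
```

```bash
python3 -m pendant '[{"xyz":[2,0,4],"angular":[0,-0.1,0],"fingers":0.25},{"xyz":[5,0,8],"angular":[0,-0.2,0],"fingers":0.25},{"xyz":[7,0,12],"angular":[0,-0.3,0],"fingers":0.25},{"xyz":[9,-0.5,15],"angular":[0.005,-0.4,-0.005],"fingers":0.25},{"xyz":[11,-1,18],"angular":[0.01,-0.5,-0.01],"fingers":0.25},{"xyz":[11.6,-1.2,18],"angular":[0.01,-0.583,-0.01],"fingers":0.25},{"xyz":[11.6,-1.2,18],"angular":[0.01,-0.583,-0.01],"fingers":0.25},{"xyz":[11.6,-1.2,18],"angular":[0.01,-0.583,-0.01],"fingers":0.25}]'; python3 -c "
from h import *
print(bot.sense()['joint_positions'],bot.sense()['tcp_pos'])
to([539,76.9,70],down(-.1))"
```

```text
time_s: 16.33
tcp_pos: [542.6, 74.8, 190.5]
tcp_rot: [-3.135, 0.164, 0.003]
contact_force: [1.0, -0.6, -0.6]
width: 35.0
finger_force: 0.0
[ 0.078  0.512 -0.385  1.751  0.229  0.924 -2.076] [542.64   74.832 190.544]
d [ -3.6  -1.5 120.6] w [-0.002  0.002 -0.004] rows 2.8924770635099546 0.04080169535389761
```

```bash
python3 -m pendant '[{"xyz":[-2,-1,25],"angular":[0,0,0],"fingers":0.25},{"xyz":[-4,-1.5,55],"angular":[0,0,0],"fingers":0.25},{"xyz":[-4,-1.5,78],"angular":[0,0,0],"fingers":0.25},{"xyz":[-4,-1.5,80],"angular":[0,0,0],"fingers":0.25},{"xyz":[-4,-1.5,80],"angular":[0,0,0],"fingers":0.25}]'; python3 - <<'E'
from h import *
P=bot.camera_params("wrist");im=bot.capture("wrist")
print(bot.sense()["tcp_pos"],bot.sense()["width"])
to([539,76.9,70],down(-.1))
h=cv2.cvtColor(im,cv2.COLOR_RGB2HSV);o=cv2.inRange(h,(8,150,120),(22,255,255))
n,_,st,ce=cv2.connectedComponentsWithStats(o)
for i in range(1,n):
    if st[i,4]>60: print(st[i],ce[i],atz("wrist",ce[i],95,P))
E
```

```text
time_s: 16.75
tcp_pos: [533.9, 78.3, 108.9]
tcp_rot: [3.135, -0.153, -0.007]
contact_force: [0.5, 0.1, -0.2]
width: 34.8
finger_force: 0.0
[535.061  78.752 110.304] 35.22583287569125
d [ 4.1  1.4 40.3] w [0.003 0.001 0.003] rows 0.9721353478565715 0.03342184673143079
[265 210  35  37 937] [281.067 223.693] [548.808  76.776  95.   ]
[493 235  56  27 462] [511.232 244.924] [521.057 -63.233  95.   ]
```

```bash
python3 -m pendant '[{"xyz":[0,0.8,20],"angular":[0,0,0],"fingers":0.25},{"xyz":[0,0.8,36],"angular":[0,0,0],"fingers":0.25},{"xyz":[0,0.8,38],"angular":[0,0,0],"fingers":0.25},{"xyz":[4,0.8,38],"angular":[0,0,0],"fingers":0.25},{"xyz":[8,0.8,38],"angular":[0,0,0],"fingers":0.25},{"xyz":[12,0.8,38],"angular":[0,0,0],"fingers":0.25},{"xyz":[16,0.8,38],"angular":[0,0,0],"fingers":0.25},{"xyz":[20,0.8,38],"angular":[0,0,0],"fingers":0.25}]'; python3 -c "
from h import *
print(bot.sense()['joint_positions'],bot.sense()['tcp_pos'])
to([668.5-35*.995,62+3.5,72],down(-.1))"
```

```text
time_s: 17.47
tcp_pos: [551.1, 76.6, 72.5]
tcp_rot: [3.133, -0.148, -0.013]
contact_force: [-9.3, 1.2, 7.1]
width: 35.1
finger_force: 4.7
[ 0.024  0.68  -0.319  1.837  0.321  0.685 -2.147] [551.104  76.613  72.53 ]
d [83.3  3.3 -0.1] w [0.005 0.008 0.006] rows 1.998024689141905 0.08906613258602226
```

```bash
python3 -m pendant '[{"xyz":[10,0.4,0],"angular":[0,0,0],"fingers":0.25},{"xyz":[20,0.8,0],"angular":[0,0,0],"fingers":0.25},{"xyz":[30,1.2,0],"angular":[0,0,0],"fingers":0.25},{"xyz":[40,1.6,0],"angular":[0,0,0],"fingers":0.25},{"xyz":[50,2,0],"angular":[0,0,0],"fingers":0.25},{"xyz":[60,2.4,0],"angular":[0,0,0],"fingers":0.25},{"xyz":[70,2.8,0],"angular":[0,0,0],"fingers":0.25},{"xyz":[76,3,0],"angular":[0,0,0],"fingers":0.25}]'; python3 - <<'E'
from h import *
P=bot.camera_params("wrist");im=bot.capture("wrist");cv2.imwrite("pics/w5.png",im[:,:,::-1])
s=bot.sense();print(s["tcp_pos"],s["width"],s["joint_positions"])
h=cv2.cvtColor(im,cv2.COLOR_RGB2HSV);o=cv2.inRange(h,(8,150,120),(22,255,255))
n,_,st,ce=cv2.connectedComponentsWithStats(o)
for i in range(1,n):
    if st[i,4]>60: print(st[i],ce[i],atz("wrist",ce[i],95,P))
for l,z in(("case",60),("case_handle",86)):
    for d in bot.pinpoint("wrist",l): u=px(d["position"]);print(l,u,round(d["confidence"],2),atz("wrist",u,z,P))
E
```

```text
time_s: 18.13
tcp_pos: [627.6, 66.5, 72.2]
tcp_rot: [3.134, -0.148, -0.011]
contact_force: [-7.0, 0.7, 6.0]
width: 35.0
finger_force: 3.9
[629.055  66.26   72.149] 34.65925176929012 [ 0.048  0.771 -0.326  1.616  0.315  0.812 -2.077]
[261 264  45  22 560] [286.495 272.254] [628.371  64.178  95.   ]
[505 357  24  13 204] [518.103 362.025] [560.887 -58.844  95.   ]
case_handle [283.808 282.702] 0.87 [618.474  66.191  86.   ]
```

View pics/w5.png

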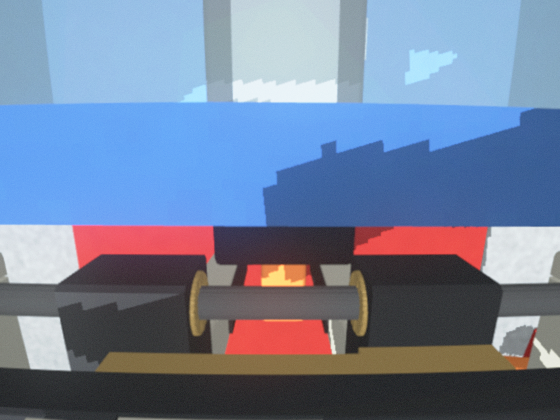

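Wrist view: the case's rear (214–354, 225–265) is square against both fingers and the handle at (285,275) sits between them. Now I'll back off a little and tilt.

```bash
python3 -m pendant '[{"xyz":[-8,0,-1],"angular":[0,0,0],"fingers":0.25},{"xyz":[-8,0,-2],"angular":[0,0.1,0],"fingers":0.25},{"xyz":[-8,0,-2],"angular":[0,0.2,0],"fingers":0.25},{"xyz":[-8,0,-2],"angular":[0,0.3,0],"fingers":0.25},{"xyz":[-8,0,-2],"angular":[0,0.4,0],"fingers":0.25},{"xyz":[-8,0,-2],"angular":[0,0.4,0],"fingers":0.25}]'; python3 -c "
from h import *
print(bot.sense()['joint_positions'],bot.sense()['tcp_pos'])
to([640,64.9,73],down(-.1,.4))"
```

```text
time_s: 18.78
tcp_pos: [616.9, 68.2, 73.1]
tcp_rot: [3.052, -0.134, 0.613]
contact_force: [-0.9, 0.0, -0.6]
width: 34.9
finger_force: 0.0
[-0.268  0.642  0.091  2.024  0.579  0.118 -2.427] [616.86   68.17   73.129]
d [21.5  1.2  9.2] w [0.003 0.003 0.013] rows 0.5604447460562147 0.10888150667555392
```

```bash
python3 -m pendant '[{"xyz":[7.5,0.3,3],"angular":[0,0,0.01],"fingers":0.25},{"xyz":[15,0.5,6],"angular":[0,0,0.01],"fingers":0.25},{"xyz":[22,0.8,9.2],"angular":[0,0,0.01],"fingers":0.25},{"xyz":[29,1,12],"angular":[0,0,0.01],"fingers":0.25},{"xyz":[36,1,15],"angular":[0,0,0.01],"fingers":0.25},{"xyz":[41.5,1,17.5],"angular":[0,0,0.01],"fingers":0.25},{"xyz":[41.5,1,17.5],"angular":[0,0,0.01],"fingers":0.25}]'; python3 -c "
from h import *
print(bot.sense()['joint_positions'],bot.sense()['tcp_pos'])
to([685,60.4,74],down(-.1,.5))"
```

```text
time_s: 19.37
tcp_pos: [669.3, 59.3, 74.0]
tcp_rot: [3.056, -0.167, 0.62]
contact_force: [-1.2, -0.2, -0.9]
width: 35.1
finger_force: 0.6
[-0.161  0.688 -0.015  1.884  0.563  0.216 -2.38 ] [669.28   59.347  74.047]
d [14.3 -2.7  6.1] w [ 0.001  0.1   -0.009] rows 0.37782737513457276 0.8033157722959139
```

```bash
cat > look.py <<'E'
from h import *
s=bot.sense();print(s["tcp_pos"],s["width"],s["contact_force"])
for c in("wrist","top","scene"):
    P=bot.camera_params(c);im=bot.capture(c)
    h=cv2.cvtColor(im,cv2.COLOR_RGB2HSV);o=cv2.inRange(h,(8,150,100),(22,255,255))
    n,_,st,ce=cv2.connectedComponentsWithStats(o)
    for i in range(1,n):
        w=atz(c,ce[i],95,P)
        if st[i,4]>10 and 500<w[0]<900 and -20<w[1]<150: print(c,"orange",st[i],w)
    for l,z in(("case",60),("case_handle",86)):
        for d in bot.pinpoint(c,l):
            u=px(d["position"]);w=atz(c,u,z,P)
            if 500<w[0]<900 and -20<w[1]<150:print(c,l,u,round(d["confidence"],2),w)
E
python3 look.py
```

```text
[669.28   59.347  74.047] 35.056897347382154 [-1.21  -0.165 -0.942]
wrist orange [ 263  240   45   46 1975] [665.68   57.932  95.   ]
wrist orange [265 354  13   1  13] [623.937  69.345  95.   ]
wrist orange [291 354  20   1  20] [622.422  55.499  95.   ]
wrist orange [312 354  16   1  16] [621.415  46.576  95.   ]
top case [275.8   143.094] 0.66 [732.768  40.337  60.   ]
top case_handle [267.624 166.908] 0.48 [660.56   60.441  86.   ]
scene case [313.208 223.986] 0.7 [507.246  77.558  60.   ]
scene case [269.192 300.384] 0.34 [776.878  69.289  60.   ]
```

```bash
python3 -m pendant '[{"xyz":[-5.5,0,-2.3],"angular":[0,0,0],"fingers":0.25},{"xyz":[-5.5,0,-2.3],"angular":[0,0.1,0],"fingers":0.25},{"xyz":[-5.5,0,-2.3],"angular":[0,0.18,0],"fingers":0.25},{"xyz":[-5.5,0,-2.3],"angular":[0,0.18,0],"fingers":0.25}]'; python3 -c "
from h import *
print(bot.sense()['joint_positions'],bot.sense()['tcp_pos'])
to([690,58.5,74],down(-.1,.58))"
```

```text
time_s: 20.15
tcp_pos: [672.8, 67.4, 93.2]
tcp_rot: [2.987, -0.149, 0.812]
contact_force: [-2.4, 0.0, -1.8]
width: 34.8
finger_force: 1.7
[-0.387  0.672  0.265  1.975  0.955  0.014 -2.842] [672.824  67.388  93.168]
d [ 5.7  6.7 25.7] w [0.016 0.048 0.005] rows 0.6529690149708685 0.4099609478025533
```

```bash
python3 -c "
from h import *
to([668,65,125],down(-.1,.45))
to([618,66,125],down(-.1,.38))
to([618,66,85],down(-.1,.38))"; python3 look.py | grep -v wrist
```

```text
d [ 12.2   3.4 -29.7] w [ 0.016 -0.082  0.004] rows 0.7741946742036968 0.6664543013412578
d [-30.8   7.6 -54.9] w [ 0.016 -0.152  0.003] rows 1.5206387194378401 1.22016632450989
d [-51.1   6.9 -20.4] w [ 0.016 -0.152  0.003] rows 1.329659753977265 1.22016632450989
[672.824  67.388  93.168] 34.831902421967705 [-2.418  0.035 -1.799]
top orange [264 158   5   3  11] [680.015  64.305  95.   ]
top case [278.88 140.28] 0.68 [740.668  31.918  60.   ]
top case_handle [266.728 166.11 ] 0.48 [662.738  62.852  86.   ]
```

```bash
python3 -m pendant '[{"xyz":[6,1,-15],"angular":[0,-0.05,0],"fingers":0.25},{"xyz":[14,2,-32],"angular":[0,-0.1,0],"fingers":0.25},{"xyz":[22,3.5,-47],"angular":[0,-0.15,0],"fingers":0.25},{"xyz":[22,3.5,-47],"angular":[0,-0.17,0],"fingers":0.25},{"xyz":[22,3.5,-47],"angular":[0,-0.17,0],"fingers":0.25}]'; python3 -c "
from h import *
print(bot.sense()['joint_positions'],bot.sense()['tcp_pos'])
to([618,66,125],down(-.1,.36))
to([618,66,80],down(-.1,.36))"
```

```text
time_s: 21.02
tcp_pos: [674.7, 63.1, 151.1]
tcp_rot: [3.058, -0.18, 0.576]
contact_force: [0.8, -0.3, 0.0]
width: 34.6
finger_force: 0.0
[ 0.078  0.616 -0.4    1.773  0.724  0.541 -2.485] [674.683  63.1   151.085]
d [-62.2   3.7   3.7] w [ 0.009 -0.012 -0.016] rows 1.4979470064653877 0.17707767074547273
d [-78.6   3.6  45.6] w [ 0.009 -0.012 -0.016] rows 2.1813924094145496 0.17707767074547273
```

```bash
python3 -m pendant '[{"xyz":[-31,2,2],"angular":[0.005,0,-0.01],"fingers":0.25},{"xyz":[-62,3.7,4],"angular":[0.009,-0.01,-0.016],"fingers":1},{"xyz":[-62,3.7,4],"angular":[0.009,-0.01,-0.016],"fingers":1},{"xyz":[-62,3.7,4],"angular":[0.009,-0.01,-0.016],"fingers":1},{"xyz":[-62,3.7,4],"angular":[0.009,-0.01,-0.016],"fingers":1}]'; python3 look.py; python3 -c "
from h import *
print(bot.sense()['joint_positions'],bot.sense()['tcp_pos'])
to([618,66,76],down(-.1,.36))"
```

```text
time_s: 21.43
tcp_pos: [614.2, 67.1, 120.2]
tcp_rot: [3.066, -0.141, 0.551]
contact_force: [0.6, 1.0, 1.1]
width: 12.9
finger_force: 0.0
[614.193  67.061 120.17 ] 12.90452319719243 [0.596 1.039 1.062]
wrist orange [276 154  18   3  21] [679.956  57.596  95.   ]
wrist orange [259 158  36  52 756] [656.765  61.188  95.   ]
wrist case [281.68   88.788] 0.91 [744.606  53.259  60.   ]
wrist case_handle [273.784 183.414] 0.62 [663.122  66.907  86.   ]
top orange [262 158  10  14 112] [664.543  62.512  95.   ]
top case_handle [268.128 165.396] 0.65 [664.669  59.129  86.   ]
[ 0.015  0.579 -0.319  1.952  0.806  0.404 -2.601] [613.975  66.859 120.238]
d [-11.5   0.1  42.9] w [0.005 0.005 0.009] rows 1.0654328561707826 0.09287854987977026
```

```bash
python3 -m pendant '[{"xyz":[-4,0,20],"angular":[0,0.02,0],"fingers":1},{"xyz":[-8,0,40],"angular":[0,0.03,0],"fingers":1},{"xyz":[-8.5,0,43],"angular":[0,0.03,0],"fingers":1},{"xyz":[-8.5,0,43],"angular":[0,0.03,0],"fingers":1},{"xyz":[-8.5,0,43],"angular":[0,0.03,0],"fingers":1}]'; python3 -c "
from h import *
print(bot.sense()['joint_positions'],bot.sense()['tcp_pos'])
to([650,62.7,76],down(-.1,.39));to([671,60.4,76],down(-.1,.39))"
```

```text
time_s: 22.3
tcp_pos: [621.0, 66.3, 77.4]
tcp_rot: [3.056, -0.138, 0.595]
contact_force: [0.3, 0.6, 0.4]
width: 1.0
finger_force: 0.0
[-0.117  0.639 -0.125  1.996  0.948  0.236 -2.763] [620.992  66.274  77.367]
d [26.6  0.9 12.3] w [0.004 0.005 0.01 ] rows 0.7016624920513834 0.0968376319649275
d [46.1  1.2 20.2] w [0.004 0.005 0.01 ] rows 1.2079229827052171 0.0968376319649275
```

```bash
python3 -m pendant '[{"xyz":[5,0.2,2.2],"angular":[0,0,0],"fingers":1},{"xyz":[10,0.4,4.4],"angular":[0,0,0],"fingers":1},{"xyz":[16,0.6,7],"angular":[0,0,0],"fingers":1},{"xyz":[22,0.8,9.7],"angular":[0,0,0],"fingers":1},{"xyz":[28,1,12.3],"angular":[0,0,0],"fingers":1},{"xyz":[34,1,15],"angular":[0,0,0],"fingers":1},{"xyz":[40,1.2,17.5],"angular":[0,0,0],"fingers":1},{"xyz":[41,1.2,18],"angular":[0,0,0],"fingers":1}]'; python3 look.py;  python3 -c "
from h import *
print(bot.sense()['joint_positions'])"
```

```text
time_s: 22.97
tcp_pos: [664.5, 60.0, 75.8]
tcp_rot: [3.056, -0.141, 0.592]
contact_force: [-8.1, 1.6, 5.8]
width: 0.6
finger_force: 3.8
[664.513  60.036  75.804] 0.6474892677402828 [-8.081  1.562  5.793]
wrist orange [262 212  32  29 449] [677.494  58.539  95.   ]
wrist case_handle [275.576 208.404] 0.71 [690.319  60.822  86.   ]
top orange [265 152   8   6  42] [692.015  57.762  95.   ]
top case_handle [267.008 158.088] 0.62 [684.614  62.289  86.   ]
scene case_handle [282.184 266.49 ] 0.27 [683.148  61.524  86.   ]
[-0.027  0.692 -0.229  1.876  0.893  0.327 -2.657]
```

```bash
python3 -m pendant '[{"xyz":[2,0,0.8],"angular":[0,0,0],"fingers":1},{"xyz":[4,0,1.6],"angular":[0,0,0],"fingers":1},{"xyz":[6,0,2.4],"angular":[0,0,0],"fingers":1},{"xyz":[6,0,2.4],"angular":[0,0,0],"fingers":1}]'; python3 -m pendant '[{"xyz":[1.5,0,0.6],"angular":[0,0,0],"fingers":1},{"xyz":[3,0,1.2],"angular":[0,0,0],"fingers":1},{"xyz":[3,0,1.2],"angular":[0,0,0],"fingers":1}]'
```

```text
time_s: 23.75
tcp_pos: [669.4, 60.0, 75.4]
tcp_rot: [3.056, -0.139, 0.589]
contact_force: [-8.3, 0.1, 6.7]
width: 0.5
finger_force: 4.5
time_s: 24.0
tcp_pos: [669.7, 60.1, 74.9]
tcp_rot: [3.056, -0.138, 0.582]
contact_force: [-16.6, 0.0, 12.1]
width: 0.3
finger_force: 8.3
```

```bash
python3 -m pendant '[{"xyz":[1.5,0,0.6],"angular":[0,0,0],"fingers":1},{"xyz":[3,0,1.2],"angular":[0,0,0],"fingers":1},{"xyz":[3,0,1.2],"angular":[0,0,0],"fingers":1},{"xyz":[3,0,1.2],"angular":[0,0,0],"fingers":1}]'; python3 look.py
```

```text
time_s: 24.33
tcp_pos: [669.9, 60.2, 74.4]
tcp_rot: [3.056, -0.138, 0.575]
contact_force: [-24.2, 1.8, 18.3]
width: 0.7
finger_force: 12.2
[669.924  60.163  74.424] 0.7099994032723519 [-24.242   1.817  18.314]
wrist orange [279 232  15  10  72] [679.413  56.715  95.   ]
wrist case_handle [277.2   208.908] 0.7 [695.246  60.207  86.   ]
top orange [265 152   8   3  21] [696.028  57.351  95.   ]
top case_handle [265.496 155.988] 0.58 [690.374  66.389  86.   ]
scene case [284.872 266.91 ] 0.28 [670.575  63.592  60.   ]
```

```bash
python3 -m pendant '[{"xyz":[-20,0,-9],"angular":[0,0,0],"fingers":1},{"xyz":[-50,0,-21],"angular":[0,0,0],"fingers":1},{"xyz":[-57,0,-50],"angular":[0,-0.1,0],"fingers":1},{"xyz":[-55,0,-80],"angular":[0,-0.2,0],"fingers":1},{"xyz":[-53,0,-110],"angular":[0,-0.3,0],"fingers":1},{"xyz":[-50,0,-141],"angular":[0,-0.38,0],"fingers":1},{"xyz":[-50,0,-141],"angular":[0,-0.38,0],"fingers":1}]'; python3 look.py;  python3 -c "
from h import *
print(bot.sense()['joint_positions'])
to([508.5,78,220],down(1.47))"
```

```text
time_s: 25.37
tcp_pos: [583.0, 69.8, 192.8]
tcp_rot: [3.135, -0.148, 0.016]
contact_force: [1.7, -0.0, -0.4]
width: 0.3
finger_force: 0.0
[582.955  69.824 192.754] 0.2714267438307387 [ 1.706 -0.022 -0.412]
wrist case_handle [279.496  77.112] 0.86 [695.269  59.512  86.   ]
[ 0.242  0.618 -0.663  1.657  0.443  1.021 -2.23 ]
d [-70.1  -2.  -33.8] w [ 0.009  0.005 -1.561] rows 1.8667774196129612 12.491535666584877
```

```bash
python3 -m pendant '[{"xyz":[-15,0,-10],"angular":[0,0,-0.12],"fingers":-0.2},{"xyz":[-30,-1,-20],"angular":[0,0,-0.24],"fingers":-0.2},{"xyz":[-50,-1,-30],"angular":[0,0,-0.36],"fingers":-0.2},{"xyz":[-70,-2,-34],"angular":[0,0,-0.48],"fingers":-0.2},{"xyz":[-70,-2,-34],"angular":[0,0,-0.6],"fingers":-0.2},{"xyz":[-70,-2,-34],"angular":[0,0,-0.72],"fingers":-0.2},{"xyz":[-70,-2,-34],"angular":[0,0,-0.84],"fingers":-0.2},{"xyz":[-70,-2,-34],"angular":[0,0,-0.96],"fingers":-0.2}]'; python3 -m pendant '[{"xyz":[0,0,0],"angular":[0,0,-0.12],"fingers":0.35},{"xyz":[0,0,0],"angular":[0,0,-0.24],"fingers":0.35},{"xyz":[0,0,0],"angular":[0,0,-0.36],"fingers":0.35},{"xyz":[0,0,0],"angular":[0,0,-0.48],"fingers":0.35},{"xyz":[0,0,0],"angular":[0,0,-0.6],"fingers":0.35},{"xyz":[0,0,0],"angular":[0,0,-0.6],"fingers":0.35},{"xyz":[0,0,0],"angular":[0,0,-0.6],"fingers":0.35}]'; python3 - <<'E'
from h import *
P=bot.camera_params("wrist");im=bot.capture("wrist");cv2.imwrite("pics/w6.png",im[:,:,::-1])
print(bot.sense()["joint_positions"])
to([507.5,78,36],down(1.47))
for l,z in(("door_bar",55),("mouth",60),("case_handle",86),("case",60)):
    for d in bot.pinpoint("wrist",l): u=px(d["position"]);print(l,u,round(d["confidence"],2),atz("wrist",u,z,P))
E
```

```text
time_s: 26.48
tcp_pos: [509.0, 78.0, 220.9]
tcp_rot: [2.837, 1.326, -0.001]
contact_force: [0.1, 0.4, -0.7]
width: 49.1
finger_force: 0.0
time_s: 27.07
tcp_pos: [509.2, 78.1, 220.6]
tcp_rot: [2.33, 2.096, -0.005]
contact_force: [0.4, 0.2, 0.0]
width: 30.3
finger_force: 0.0
[ 0.499  0.634 -1.142  1.789  0.643  1.147 -0.96 ]
d [  1.2  -2.5 184.8] w [ 0.004  0.008 -0.005] rows 4.433169884022846 0.08263074749822419
door_bar [277.984 198.282] 0.63 [509.97  78.57  55.  ]
mouth [432.096 198.618] 0.97 [672.301  62.022  60.   ]
case_handle [469.28 208.32] 0.75 [697.698  54.919  86.   ]
case_handle [ 97.72 197.4 ] 0.72 [336.137 104.728  86.   ]
case_handle [276.416 344.82 ] 0.55 [491.492 -77.602  86.   ]
case [163.408 164.598] 0.88 [397.284 127.132  60.   ]
case [526.288 199.08 ] 0.76 [777.568  50.559  60.   ]
```

View pics/w6.png

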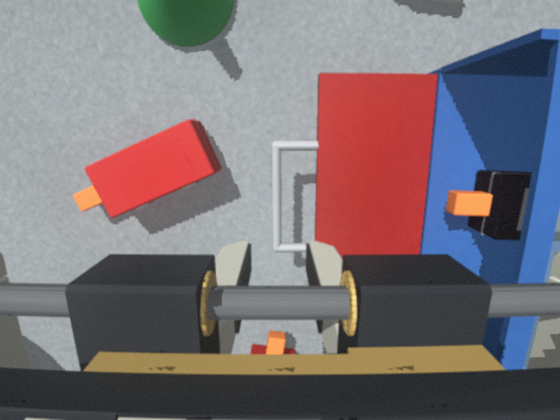

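The case is in the chest against the stop: black body at (480–530,205), orange handle at (470,203), straight. The bar is centred between the fingers at (278,197). I'll grip it.

```bash
python3 -m pendant '[{"xyz":[0.5,-0.5,40],"angular":[0,0,0],"fingers":0.35},{"xyz":[1,-1,80],"angular":[0,0,0],"fingers":0.35},{"xyz":[1,-1,120],"angular":[0,0,0],"fingers":0.35},{"xyz":[1,-1,150],"angular":[0,0,0],"fingers":0.35},{"xyz":[1,-1,175],"angular":[0,0,0],"fingers":0.35},{"xyz":[1,-1,184],"angular":[0,0,0],"fingers":0.35},{"xyz":[1,-1,184],"angular":[0,0,0],"fingers":0.35},{"xyz":[1,-1,184],"angular":[0,0,0],"fingers":1}]'; python3 -m pendant '[{"xyz":[0,0,0],"angular":[0,0,0],"fingers":1},{"xyz":[0,0,0],"angular":[0,0,0],"fingers":1},{"xyz":[0,0,0],"angular":[0,0,0],"fingers":1},{"xyz":[0,0,0],"angular":[0,0,0],"fingers":1}]'; python3 -c "
from h import *
print(bot.sense()['joint_positions'])
f=lambda p:np.array([-160*np.sin(p)-5*np.cos(p),-(160*np.cos(p)-5*np.sin(p))])
for p in np.linspace(1.57,-.04,17): print(round(p,3),(f(p)-f(1.57)).round(1))"
```

```text
time_s: 27.98
tcp_pos: [509.9, 78.3, 38.0]
tcp_rot: [2.326, 2.098, -0.002]
contact_force: [0.1, 0.1, 0.7]
width: 27.2
finger_force: 0.0
time_s: 28.32
tcp_pos: [507.6, 78.5, 38.7]
tcp_rot: [2.327, 2.1, -0.006]
contact_force: [-4.3, -0.3, 5.4]
width: 9.1
finger_force: 30.0
[ 0.352  0.851 -0.905  1.976  0.958  0.82  -1.219]
1.57 [0. 0.]
1.469 [  0.3 -16.1]
1.369 [  2.3 -32.1]
1.268 [  5.8 -47.8]
1.168 [ 10.9 -63.1]
1.067 [ 17.5 -77.8]
0.966 [ 25.5 -91.7]
0.866 [  34.9 -104.8]
0.765 [  45.6 -116.8]
0.664 [  57.4 -127.8]
0.564 [  70.3 -137.4]
0.463 [  84.1 -145.8]
0.363 [  98.6 -152.7]
0.262 [ 113.8 -158.1]
0.161 [ 129.4 -162. ]
0.061 [ 145.3 -164.3]
-0.04 [ 161.4 -164.9]
```

```bash
python3 -m pendant '[{"xyz":[0,0,-16],"angular":[0,0,0],"fingers":1},{"xyz":[0,2,-32],"angular":[0,0,0],"fingers":1},{"xyz":[0,5.5,-48],"angular":[0,0,0],"fingers":1},{"xyz":[0,10.5,-63],"angular":[0,0,0],"fingers":1},{"xyz":[0,17,-78],"angular":[0,0,0],"fingers":1},{"xyz":[0,25,-92],"angular":[0,0,0],"fingers":1},{"xyz":[0,34.5,-105],"angular":[0,0,0],"fingers":1},{"xyz":[0,45,-117],"angular":[0,0,0],"fingers":1}]'; python3 -c "
from h import *
print(bot.sense()['joint_positions'])
f=lambda p:np.array([-160*np.sin(p)-5*np.cos(p),-(160*np.cos(p)-5*np.sin(p))])
for p in [.664,.564,.463,.363,.262,.161,.06,0]: print(round(p,3),(f(p)-f(.765)).round(1))"
```

```text
time_s: 28.98
tcp_pos: [548.6, 74.3, 154.6]
tcp_rot: [2.329, 2.104, -0.017]
contact_force: [-7.8, 1.4, -1.6]
width: 8.8
finger_force: 30.0
[ 0.429  0.756 -1.045  1.762  0.743  1.086 -0.982]
0.664 [ 11.9 -11. ]
0.564 [ 24.7 -20.6]
0.463 [ 38.5 -29. ]
0.363 [ 52.9 -35.8]
0.262 [ 68.1 -41.3]
0.161 [ 83.8 -45.2]
0.06 [ 99.8 -47.5]
0 [109.4 -48. ]
```

```bash
python3 -m pendant '[{"xyz":[0,12,-11],"angular":[0,0,0],"fingers":1},{"xyz":[0,24.7,-20.6],"angular":[0,0,0],"fingers":1},{"xyz":[0,38.5,-29],"angular":[0,0,0],"fingers":1},{"xyz":[0,53,-36],"angular":[0,0,0],"fingers":1},{"xyz":[0,68,-41.3],"angular":[0,0,0],"fingers":1},{"xyz":[0,84,-45.2],"angular":[0,0,0],"fingers":1},{"xyz":[0,98,-47.3],"angular":[0,0,0],"fingers":1},{"xyz":[0,108,-48],"angular":[0,0,0],"fingers":1}]'; python3 -m pendant '[{"xyz":[0,2,0],"angular":[0,0,0],"fingers":1},{"xyz":[0,4,0],"angular":[0,0,0],"fingers":1},{"xyz":[0,4,0],"angular":[0,0,0],"fingers":1}]'
```

```text
time_s: 29.65
tcp_pos: [660.2, 63.3, 206.3]
tcp_rot: [2.327, 2.098, -0.006]
contact_force: [-4.7, -2.0, 7.3]
width: 9.0
finger_force: 30.0
time_s: 29.9
tcp_pos: [661.8, 63.1, 206.1]
tcp_rot: [2.327, 2.1, -0.012]
contact_force: [-9.1, -2.4, 9.3]
width: 8.8
finger_force: 30.0
```

```bash
python3 -m pendant '[{"xyz":[0,2,0],"angular":[0,0,0],"fingers":1},{"xyz":[0,4,0],"angular":[0,0,0],"fingers":1},{"xyz":[0,4,0],"angular":[0,0,0],"fingers":1}]'; python3 -m pendant '[{"xyz":[0,2,0],"angular":[0,0,0],"fingers":1},{"xyz":[0,3,0],"angular":[0,0,0],"fingers":1},{"xyz":[0,3,0],"angular":[0,0,0],"fingers":1}]'
```

```text
time_s: 30.15
tcp_pos: [661.8, 63.1, 206.1]
tcp_rot: [2.328, 2.106, -0.024]
contact_force: [-15.9, -2.7, 11.3]
width: 9.2
finger_force: 30.0
time_s: 30.4
tcp_pos: [661.8, 63.1, 206.0]
tcp_rot: [-2.327, -2.108, 0.032]
contact_force: [-22.3, -2.6, 15.5]
width: 9.3
finger_force: 30.0
```

```bash
python3 -m pendant '[{"xyz":[0,-3,-1],"angular":[0,0,0],"fingers":1},{"xyz":[0,-6,-2],"angular":[0,0,0],"fingers":1},{"xyz":[0,-6,-2],"angular":[0,0,0],"fingers":0},{"xyz":[0,-6,-2],"angular":[0,0,0],"fingers":0},{"xyz":[0,-6,-2],"angular":[0,0,0],"fingers":0},{"xyz":[0,-6,-2],"angular":[0,0,0],"fingers":0}]'; python3 -m pendant '[{"xyz":[0,0,-10],"angular":[0,0,0],"fingers":0},{"xyz":[0,0,-35],"angular":[0,0,0],"fingers":0},{"xyz":[0,0,-70],"angular":[0,0,0],"fingers":0},{"xyz":[0,-30,-90],"angular":[0,0,0],"fingers":0},{"xyz":[0,-70,-90],"angular":[0,0,0],"fingers":0},{"xyz":[0,-110,-90],"angular":[0,0,0],"fingers":0},{"xyz":[0,-110,-90],"angular":[0,0,0],"fingers":0}]'; python3 - <<'E'
from h import *
P=bot.camera_params("wrist");im=bot.capture("wrist")
for l,z in(("door_bar",220),("case_handle",86),("case",60),("mouth",60)):
    for c in("wrist","top"):
        if c=="top":bot.capture(c)
        else: bot.capture(c)
        Q=bot.camera_params(c)
        for d in bot.pinpoint(c,l): 
            u=px(d["position"]);w=atz(c,u,z,Q)
            if w[0]>600 and abs(w[1]-60)<100: print(c,l,u,round(d["confidence"],2),w)
for l,t in(("funnel",(184.4,254.3)),("lens",(178.4,157.4)),("clamp",(402.8,167.8))): print(l,[px(d["position"]).round(1) for d in bot.pinpoint("top",l)][:1],t)
s=bot.sense();print(s["tcp_pos"],s["contact_force"],s["time_s"])
E
```

```text
time_s: 30.9
tcp_pos: [666.6, 62.6, 205.5]
tcp_rot: [2.327, 2.096, -0.001]
contact_force: [-0.6, -0.2, -0.3]
width: 31.3
finger_force: 0.0
time_s: 31.48
tcp_pos: [546.5, 77.6, 294.6]
tcp_rot: [2.314, 2.113, -0.018]
contact_force: [-0.1, 1.3, -1.0]
width: 46.8
finger_force: 0.0
wrist door_bar [415.688 226.8  ] 0.81 [664.878  59.535 220.   ]
top door_bar [263.984 154.014] 0.69 [662.739  60.016 220.   ]
wrist case_handle [391.496 192.612] 0.67 [694.739  58.915  86.   ]
top mouth [268.408 164.094] 0.59 [674.013  60.173  60.   ]
funnel [array([183.7, 253.2])] (184.4, 254.3)
lens [array([181.1, 156.5])] (178.4, 157.4)
clamp [array([404.9, 168.5])] (402.8, 167.8)
[556.01   74.863 294.467] [-0.471 -0.25   0.304] 32.4833
```

The door is hard against its shut stop, the handle is inside at x≈695, and the bystanders haven't moved. Handing in.

```bash
python3 -m pendant '[{"xyz":[0,0,0],"angular":[0,0,0],"fingers":0},{"xyz":[0,0,0],"angular":[0,0,0],"fingers":0},{"xyz":[0,0,0],"angular":[0,0,0],"fingers":0}]'; python3 -c "
from plant import bot
print(bot.hand_in())"
```

```text
time_s: 32.73
tcp_pos: [556.1, 74.9, 294.5]
tcp_rot: [2.326, 2.098, -0.004]
contact_force: [-0.4, 0.2, -0.5]
width: 46.5
finger_force: 0.0
the job is handed in; nothing more can be done
None
```

I handed the job in at 32.7 s, with no verdict returned: the black case is slid in to the back stop with its handle outwards, the door is pushed up against its shut stop, and the funnel, lens and clamp look unmoved; joint 7 read up to 0.002 rad past its 2.84 limit in two tilted poses, which may count against the run.

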